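# Draw the hot tray out of the curing oven with the pull hook

### The job

The tray in the small curing oven is hot, so take the wooden-handled pull hook from the black mat, put its hook through the steel eye on the front of the tray and drag the tray out along the landing until it meets the brass stop screws in the red bar; how far they stand out has to be felt. Seat it there with a steady pull of about 12 newtons held for a second; a pull over 20 newtons would bend the eye, and the hook is the only thing that may touch the tray. Then unhook, lay the pull hook flat back on the black mat and let go, with the two cured parts still in the tray, the tray left out on the landing, and the black bottle and the small cup nearby undisturbed.

Things in the scene. Friction and masses are not known exactly. Their poses are not given: they have to be found in the camera images.
- oven: Low grey open-fronted curing oven, fixed, 150 mm wide, 134 high. Origin on the desk under the middle of its mouth (opening up to 100 mm); x points into the chamber, away from the robot, y left. In front, a 12 mm thick steel deck runs out to x = -120 mm between guide rails 116 mm apart, tops 23 mm above the desk; a red stop bar, 8 mm thick and as high, closes its end.
- stop_bar (a point): Middle of the red stop bar's inner face (110 mm in front of the mouth, 17.5 mm above the desk); axes as the oven's. Two rigid brass stop screws, 8 mm thick (heads 12 mm, up to 43 mm before this face), 40 mm left and right of here, stand out 4 to 28 mm from this face (both alike, set anew each time and not measured); the tray is home when its front wall meets their ends.
- tray: Loose aluminium tray, 130 mm (x) by 112 mm (y), walls 20 mm high and 3 mm thick, 0.25 to 0.5 kg, sliding on the oven deck with 2 mm play each side between the rails. Origin at the centre of its underside, x axis into the oven like the oven's. It takes about 2 to 5 N to drag.
- tray_front (a point): Middle of the outer face of the tray's front wall, 10 mm above its underside; axes as the tray's.
- eye (a point): Centre of the opening of the steel eye, a loop standing upright in the tray's x-z plane before its front wall, to be entered sideways along y. Opening 14 mm to each side of here in x, 19 mm high; round bar 5 mm thick. Axes as the tray's; 30 mm above its underside, 15 mm ahead (-x) of its front face. The eye passes over the stop bar.
- hook_grip (a point): Grasp point of the pull hook, half-way up its light wooden handle (12 mm above the underside). Handle 18 mm wide (y), 24 high (z), from 60 mm behind to 50 mm ahead of here; x runs along the tool to the hook, y to the side its leg points to, z up as it lies. A 6 mm steel rod goes on to 115 mm ahead. 0.12 kg.
- hook_leg (a point): Point on the hook's leg. The rod turns square to +y at 115 mm ahead of hook_grip; this point is 15 mm along that leg, at [115, 15, 0] mm from hook_grip in the tool's axes, which it shares. The straight leg goes on 11 mm, then its tip slants back 6 mm toward the handle and ends 36 mm from the tool's axis.
- tool_mat: Black rubber mat, fixed, 260 mm (x) by 100 mm (y), 3 mm thick, origin under its centre, on which the pull hook lies at the start and must lie at the end.
- cured_valve: Grey valve head with a blue stub, 26 x 42 x 28 mm, loose in the tray; origin under its centre.
- cured_fitting: Small blue elbow fitting with brass-coloured end, 30 x 25 x 15 mm, loose in the tray; origin under its centre.
- cup: Small clear cup, 35 mm across, 26 mm high, in front and to the right of the oven; not to be disturbed. Origin under its centre.
- sealed_primer: Black bottle with yellow band, 38 mm across, 74 mm high, standing in front and to the right of the oven; not to be disturbed. Origin under its centre.

How it is judged:
On the way, in this order (a step that is already met when the one before it is completed fails the run):
1. the held hook's leg is through the eye (x of hook_leg in the frame of eye between -0.016 and 0.014 m and y of hook_leg in the frame of eye between -0.01 and 0.014 m and z of hook_leg in the frame of eye between -0.009 and 0.009 m and contact force between the fingers and pull_hook above 2 N), for 0.1 s.
2. the hook holds the tray against the stop screws with a steady pull of 7 to 18 N (x of tray_front in the frame of stop_bar between 0.002 and 0.03 m and contact force between pull_hook and tray between 7 and 18 N and linear speed of tray below 0.005 m/s), for 0.4 s.
At the end, for the whole second after the job is handed in: The tray's front is 2 to 30 mm from the stop bar (out at the stop screws) and both cured parts lie in the tray; the pull hook is out of the eye and lies flat (within 0.15 rad) and still on the mat, its grasp point over the mat (x of tray_front in the frame of stop_bar between 0.002 and 0.03 m and x of cured_valve in the frame of tray between -0.065 and 0.065 m and y of cured_valve in the frame of tray between -0.056 and 0.056 m and z of cured_valve in the frame of tray between -0.005 and 0.04 m and x of cured_fitting in the frame of tray between -0.065 and 0.065 m and y of cured_fitting in the frame of tray between -0.056 and 0.056 m and z of cured_fitting in the frame of tray between -0.005 and 0.04 m and x of hook_grip in the frame of tool_mat between -0.13 and 0.13 m and y of hook_grip in the frame of tool_mat between -0.05 and 0.05 m and height (world z) of hook_grip below 0.019 m and angle between hook_grip's own z axis and vertical below 0.15 rad and linear speed of pull_hook below 0.02 m/s and linear speed of tray below 0.01 m/s and contact force between pull_hook and tray below 0.1 N); the robot touches nothing.
It fails at once if the hook loads the tray or its eye with more than 20 N (contact force between pull_hook and tray above 20 N).
It fails at once if the gripper or arm touches the hot tray (contact force between any of the fingers, the arm and tray above 0.5 N).
It fails at once if the bottle or the cup is moved more than 25 mm or tipped (distance of any of cup, sealed_primer from where it was at the start of the episode above 0.025 m or angle between any of cup, sealed_primer's own z axis and vertical above 0.4 rad).
It also fails if it takes over 70 s, if anything falls off the work surface, if the arm or the gripper's body presses on something with over 40 N, if the wrist force passes 120 N, or if a joint passes its speed limit or range.

### The arm

A 6-joint arm with a two-finger parallel gripper is mounted at the origin on a cart in front of the work surface, level with it; the furniture and walls round the work are solid. World frame = base frame: x ahead of the robot, y to its left, z up, the work surface at z = 0. Lengths are in m, angles in rad, forces in N, time in s.
With the tool pointing down it reaches from about 0.275 to 0.875 m from the base axis. Payload 12.5 kg.
Tool frame: the origin (TCP) lies at the very end of the fingers, on their centre line; the grasp point (between the pads) lies 19 mm behind it; x points along the fingers, y is the direction in which the jaws open and shut, and the axes are right-handed (so a half turn about x gives the same grasp; the last joint's range is limited). The gripper opens to 85 mm and grips with 20 to 120 N. Pads are 22 mm wide; open, the fingers measure 114 mm over their backs; the gripper's body (76 mm by 85 mm) begins 54 mm behind the grasp point. The pads swing forward as they close: fully open they stand 13 mm farther back than shut.
Start: joints at [-0.085, 0.351, 1.652, -0, 1.139, -0.085], TCP at [0.55, 0, 0.194] pointing down, gripper open.
Joint ranges: [-2.75, 2.75], [-0.79, 2.1], [0.01, 2.65], [-1.57, 4.71], [0.07, 3.14], [-2.87, 2.87]. Speed limits (rad/s): [2.22, 2.22, 2.79, 3.14, 3.14, 3.14].

### API

Orientations are given as a 3x3 rotation matrix whose columns are the frame's x, y, z axes.
In Python, from bench import manip gives the robot as it stands. Calls block until the motion is done:
- manip.move_ptp(position, orientation): joint-space move of the TCP to a pose.
- manip.move_l(position, attitude=None, max_speed=0.15): straight line of the TCP; attitude=None keeps the orientation; max_speed is the mean speed in m/s.
- manip.move_j(angles): joint-space move.
- manip.set_gripper(opening, effort=None): opening from 0.0 (shut) to 1.0 (fully open); effort is the grip in N (None keeps the last); returns when the fingers have stopped.
- manip.dwell(seconds).
- manip.inverse_kinematics(position, orientation): joint angles nearest the present ones, or None.
- manip.grab_frame(name): name is "scene" or "side" or "wrist"; returns (picture, depth): 400x640x3 uint8, red, green, blue; 400x640 float32, m along the optical axis (not along the pixel's ray), 0 where there is no reading.
- manip.get_calibration(name): a dict with "camera_matrix" (3x3 intrinsics, pixels), "R" (3x3) and "t" (3): a world point X has camera coordinates R X + t. Camera axes: x right, y down, z forward; pixel columns grow to the right and rows downward; lengths in m; the calibration is good to about 2 mm. A picture is of the moment at which its call begins: read the wrist's pose just before it. get_calibration takes no time and is no camera call; for the wrist camera it gives the pose at the moment of the call.
A pose or a line that the arm cannot do raises manip.Unreachable and nothing moves.
- manip.sign_off(): hands the job in, once; it reports no verdict.
Trained networks look in the newest picture that a camera, given by its name, has taken for a name from the list of things; names that differ only in an ending like _2 or _b are one class to them, and where a whole thing is asked for, a point or a joint stands for the part that bears it (a point fixed in the world has none). Each returns a list of dicts, best first, with "confidence" (0 to 1); they miss things now and then, are a little off and sometimes report something else, mostly with a low value. They report only what shows in the picture. A call takes as long as a camera call.
- manip.look_for(camera, name): "at" ([x, y, z] in m, in world coordinates, good to about 4 mm: the middle of the surface that is visible of it).
Readings, each from a call of its own:
- manip.current_time(): time.
- manip.current_qpos(): joint angles.
- manip.current_joint_vel(): joint speeds.
- manip.current_joint_torque(): joint torques, N m.
- manip.current_ee_pos(): TCP position.
- manip.current_tcp_rot(): TCP orientation.
- manip.current_force(): force on the tool from outside, world axes, zero at the start.
- manip.current_ft_torque(): the same for the moment, N m.
- manip.current_grip_width(): opening from 0.0 (shut) to 1.0 (fully open).
Only numpy, scipy, OpenCV 4.12 (cv2) and the standard library are available. Lean on these libraries where they do the work, as an engineer would, in place of code of your own. Each camera call takes 0.05 s, during which the arm holds its last target. There are 200 camera calls.

## Working session

There is one attempt and no reset: what is moved stays moved. The work goes in short steps, each a Python script; the robot and the scene stay as the last script left them, time stands still between calls to the robot, and variables do not carry over. Pictures are saved under pics/ and viewed, about 8 in all and at most 12, crops included, and the job is handed in when it is done.

```bash
mkdir -p pics; cat > h.py <<'E'
import numpy as np, cv2
from bench import manip
def cloud(name):
    K=manip.get_calibration(name); img,d=manip.grab_frame(name)
    M=np.array(K["camera_matrix"]);R=np.array(K["R"]);t=np.array(K["t"])
    v,u=np.indices(d.shape)
    P=np.stack([(u-M[0,2])/M[0,0]*d,(v-M[1,2])/M[1,1]*d,d],-1)
    W=(P-t)@R; W[d==0]=np.nan
    return img,W
def save(img,n): cv2.imwrite(f"pics/{n}.png",img[...,::-1])
E
python3 - <<'E'
from h import *
ims=[]
for c in["scene","side"]:
    img,W=cloud(c); ims.append(img); np.save(c+".npy",W)
    save(img,c)
    for n in["oven","tray","eye","hook_grip","hook_leg","tool_mat","cured_valve","cured_fitting","cup","sealed_primer"]:
        print(c,n,[(np.round(r["at"],3).tolist(),round(r["confidence"],2)) for r in manip.look_for(c,n)[:2]])
print(manip.current_time())
E
```

```text
scene oven [([0.722, 0.191, 0.084], 0.6)]
scene tray [([0.692, 0.13, 0.022], 0.75), ([0.523, 0.42, 0.026], 0.5)]
scene eye []
scene hook_grip [([0.71, 0.123, 0.028], 0.17)]
scene hook_leg [([0.52, 0.418, 0.024], 0.58)]
scene tool_mat [([0.533, 0.423, 0.002], 0.94)]
scene cured_valve []
scene cured_fitting [([0.709, 0.123, 0.031], 0.38)]
scene cup []
scene sealed_primer [([0.533, -0.097, 0.046], 0.81)]
side oven [([0.773, 0.115, 0.133], 0.6)]
side tray [([0.667, 0.1, 0.034], 0.48)]
side eye [([0.672, 0.096, 0.034], 0.57), ([0.771, 0.113, 0.132], 0.56)]
side hook_grip [([0.536, 0.405, 0.018], 0.9)]
side hook_leg [([0.538, 0.406, 0.021], 0.73), ([0.672, 0.099, 0.032], 0.67)]
side tool_mat [([0.57, 0.393, -0.001], 0.8)]
side cured_valve [([0.501, -0.224, 0.011], 0.32)]
side cured_fitting []
side cup [([0.5, -0.224, 0.013], 0.5)]
side sealed_primer [([0.552, -0.113, 0.05], 0.69)]
1.1
```

View pics/scene.png

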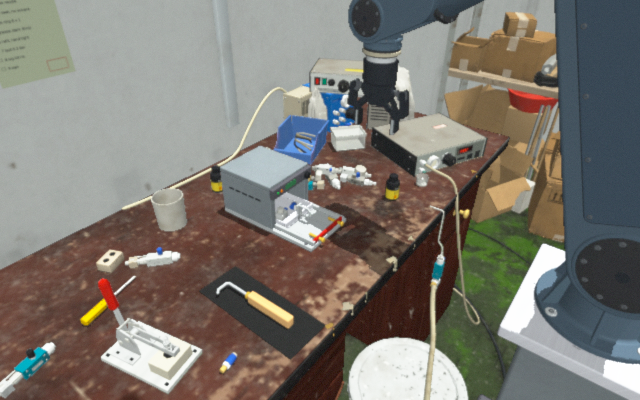

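View pics/side.png

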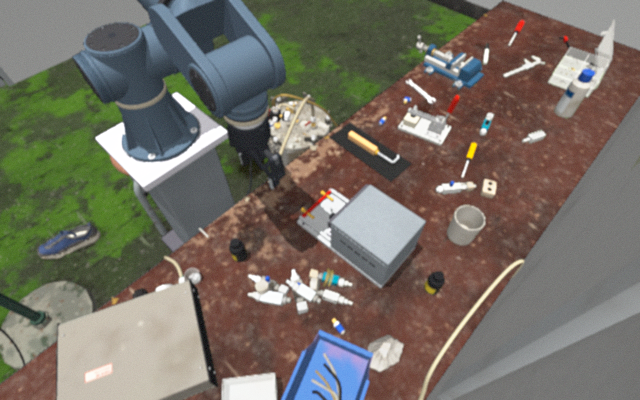

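The scene view shows the hook on the mat at (255,305) with its leg end near (220,290), the oven at (265,190) and the red bar at (328,228). The side view agrees, with the hook at (365,145) and the red bar at (318,205). Next I'll look closer with the wrist camera.

```bash
python3 - <<'E'
from h import *
R=np.array(manip.current_tcp_rot()); print(R.round(2))
K=manip.get_calibration("wrist"); Rc=np.array(K["R"]);print((-Rc.T@K["t"]).round(3),Rc.round(2))
ims=[]
for n,p in[("a",[0.56,0.08,0.33]),("b",[0.48,0.41,0.33])]:
    manip.move_ptp(p,R)
    img,W=cloud("wrist"); np.save("w"+n+".npy",W); ims.append(img); save(img,"w"+n)
    for nm in["tray","eye","hook_grip","hook_leg","tool_mat","cup","sealed_primer","cured_valve","cured_fitting"]:
        print(n,nm,[(np.round(r["at"],3).tolist(),round(r["confidence"],2)) for r in manip.look_for("wrist",nm)[:1]])
save(np.vstack(ims)[:, :],"wab_big"); 
print(manip.current_time(),manip.current_force())
E
```

```text
[[-0.  1.  0.]
 [-0.  0. -1.]
 [-1. -0.  0.]]
[0.55  0.083 0.374] [[ 1.    0.    0.  ]
 [-0.   -0.95  0.32]
 [ 0.   -0.32 -0.95]]
a tray [([0.683, 0.148, 0.016], 0.57)]
a eye []
a hook_grip []
a hook_leg []
a tool_mat [([0.694, 0.169, 0.032], 0.5)]
a cup [([0.503, -0.233, 0.012], 0.56)]
a sealed_primer [([0.54, -0.094, 0.053], 0.66)]
a cured_valve [([0.697, 0.168, 0.036], 0.66)]
a cured_fitting [([0.697, 0.116, 0.029], 0.75)]
b tray [([0.682, 0.197, 0.033], 0.68)]
b eye []
b hook_grip [([0.535, 0.412, 0.024], 0.76)]
b hook_leg [([0.536, 0.416, 0.027], 0.65)]
b tool_mat [([0.549, 0.417, 0.004], 0.83)]
b cup []
b sealed_primer []
b cured_valve []
b cured_fitting []
4.0583 [ 0.05416739  0.16105087 -0.29555495]
```

View pics/wa.png

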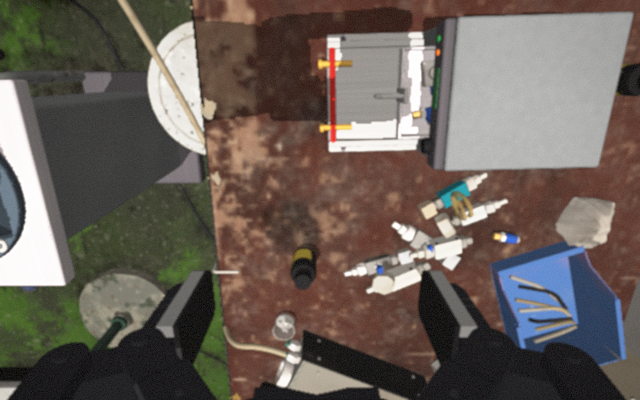

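View pics/wb.png

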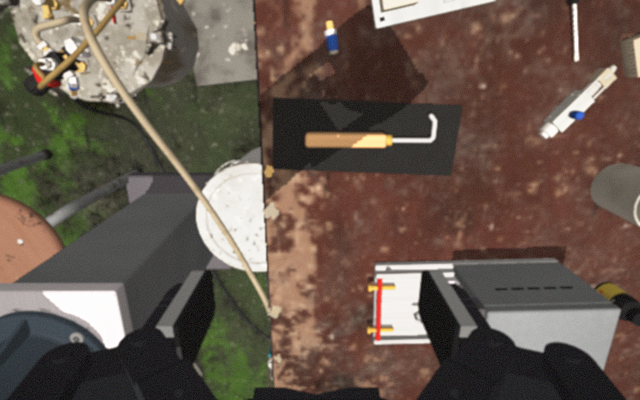

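Wrist view a shows the red bar at (332,95), the eye at (390,97), screws at (335,64) and (335,128), and both parts in the tray near (420,80–115). Wrist view b shows the hook along +x, with the handle at (350,140), the bend at (432,140) and the leg pointing to +y. I'll now work out the geometry from the depth data.

```bash
python3 - <<'E'
from h import *
ia=cv2.imread("pics/wa.png"); ib=cv2.imread("pics/wb.png")
A=np.load("wa.npy");B=np.load("wb.npy")
f=lambda x:np.round(np.array(x,float),4).tolist()
def red(img,W,nm):
    h=cv2.cvtColor(img,cv2.COLOR_BGR2HSV).astype(int)
    m=((h[...,0]<5)|(h[...,0]>175))&(h[...,1]>200)&(h[...,2]>120)&(W[...,0]>.5)&(W[...,0]<.65)&(W[...,1]>0)&(W[...,1]<.25)
    P=W[m]; p=np.polyfit(P[:,1],P[:,0],1); print(nm,"red",m.sum(),"mean",f(P.mean(0)),"min",f(P.min(0)),"max",f(P.max(0)),"slope",f(p))
    return m
red(ia,A,"a");red(ib,B,"b")
# eye: high pixels ahead of tray
m=(A[...,2]>.038)&(A[...,2]<.07)&(A[...,0]>.57)&(A[...,0]<.68)&(A[...,1]>.06)&(A[...,1]<.2)
v,u=np.nonzero(m);print("hi px",len(u))
for y in range(86,110,2): print(y,[ (int(1e3*A[y,x,0]),int(1e3*A[y,x,1]),int(1e3*A[y,x,2])) for x in range(368,416,4)])
print("deck row80",[(int(1e3*A[80,x,0]),int(1e3*A[80,x,2])) for x in range(324,440,4)])
# rails: column profile
print("col360",[(int(1e3*A[y,360,1]),int(1e3*A[y,360,2])) for y in range(28,158,3)])
# oven mouth edge via pixels z>.12
m=(A[...,2]>.12)&(A[...,2]<.15)&(A[...,0]>.6); P=A[m]; print("oven top",f(P.min(0)),f(P.max(0)))
edge=[]
for y in range(20,165,8):
    xs=np.nonzero(m[y])[0]
    if len(xs): edge.append(A[y,xs[0],:2])
edge=np.array(edge);print("mouth edge slope",f(np.polyfit(edge[:,1],edge[:,0],1)), f(edge[::4]))
# hook
h=B[...,2]
m=(h>.018)&(h<.04)&(B[...,0]>.42)&(B[...,0]<.7)&(B[...,1]>.34)&(B[...,1]<.5); P=B[m]
print("handle",m.sum(),f(P.min(0)),f(np.median(P,0)),f(P.max(0)))
v,u=np.nonzero(m); print("px",u.min(),u.max(),v.min(),v.max())
top=P[P[:,2]>.023]; p=np.polyfit(top[:,0],top[:,1],1);print("axis",f(p), f(np.percentile(top,[1,99],0)), f(top.mean(0)))
m=(h>.009)&(B[...,0]>.55)&(h<.03)&(B[...,0]<.7)&(B[...,1]>.34)&(B[...,1]<.5)
P=B[m];v,u=np.nonzero(m);print("rod",len(P),[(a,b,f(p)) for a,b,p in list(zip(u,v,P))[::12]])
mm=(ib.max(2)<60)&(abs(h)<.01)&(B[...,0]>.4)&(B[...,0]<.7)&(B[...,1]>.34)&(B[...,1]<.5);P=B[mm];print("mat",f(np.percentile(P,[2,50,98],0)))
E
```

```text
a red 219 mean [0.5804, 0.1429, 0.0233] min [0.5781, 0.0814, 0.0205] max [0.5838, 0.1952, 0.0263] slope [-0.0263, 0.5842]
b red 116 mean [0.5798, 0.1399, 0.0233] min [0.5768, 0.0842, 0.0208] max [0.5833, 0.1937, 0.0259] slope [-0.0251, 0.5833]
hi px 237
86 [(627, 150, 12), (633, 150, 12), (638, 150, 11), (643, 150, 12), (648, 150, 12), (654, 150, 10), (659, 150, 11), (664, 150, 13), (666, 151, 27), (674, 150, 14), (679, 150, 15), (685, 150, 15)]
88 [(628, 148, 12), (633, 148, 14), (638, 148, 13), (643, 148, 13), (649, 148, 10), (654, 148, 12), (659, 148, 13), (665, 148, 11), (665, 148, 31), (665, 149, 53), (669, 149, 59), (684, 148, 16)]
90 [(628, 145, 11), (633, 145, 12), (638, 145, 12), (643, 145, 14), (649, 145, 11), (654, 145, 11), (659, 145, 13), (665, 145, 11), (665, 146, 34), (665, 147, 54), (670, 147, 56), (685, 145, 15)]
92 [(628, 143, 12), (633, 143, 12), (638, 143, 12), (644, 143, 12), (649, 143, 12), (655, 143, 10), (659, 143, 13), (665, 143, 11), (665, 144, 33), (665, 145, 56), (670, 145, 57), (685, 143, 15)]
94 [(628, 140, 14), (633, 140, 11), (633, 142, 46), (637, 142,
[... 5089 characters left out ...]
int64(142), [0.5561, 0.4084, 0.027]), (np.int64(384), np.int64(142), [0.5722, 0.4085, 0.0274]), (np.int64(372), np.int64(143), [0.5564, 0.4069, 0.0257]), (np.int64(384), np.int64(143), [0.5723, 0.4071, 0.0273]), (np.int64(372), np.int64(144), [0.5562, 0.4058, 0.0273]), (np.int64(384), np.int64(144), [0.5726, 0.4056, 0.0263]), (np.int64(372), np.int64(145), [0.5563, 0.4044, 0.027]), (np.int64(384), np.int64(145), [0.5724, 0.4044, 0.0274]), (np.int64(375), np.int64(146), [0.5605, 0.4029, 0.0265]), (np.int64(368), np.int64(147), [0.5514, 0.4012, 0.0246]), (np.int64(380), np.int64(147), [0.5677, 0.4012, 0.0248])]
mat [[0.4198, 0.3639, -0.0009], [0.5447, 0.4292, 0.0031], [0.6714, 0.4924, 0.0052]]
```

```bash
cat >> h.py <<'E'
def Rt(psi):
    c,s=np.cos(psi),np.sin(psi)
    return np.array([[0,s,-c],[0,-c,-s],[-1,0,0.]])
EYE=np.array([.6485,.140,.042]); YAW=.026; HY=-.0099
HG=np.array([.5277,.4108,.015]); OFF=.015   # hook_grip at rest; grasp is OFF behind it
TG=np.array([HG[0]-OFF*np.cos(HY),HG[1]-OFF*np.sin(HY),.005])
def tcp_for_leg(p,psi=YAW):   # TCP so that hook_leg is at world p
    ex=np.array([np.cos(psi),np.sin(psi),0]);ey=np.array([-np.sin(psi),np.cos(psi),0])
    return np.array(p)-ex*(.115+OFF)-ey*.015-np.array([0,0,.010])
def in_eye(x,y,z=0):
    c,s=np.cos(YAW),np.sin(YAW); return EYE+np.array([c*x-s*y,s*x+c*y,z])
E
python3 - <<'E'
from h import *
R=Rt(HY)
manip.move_ptp(TG+[0,0,.1],R)
manip.move_l(TG,max_speed=.12)
manip.set_gripper(0,60)
print(manip.current_grip_width(),manip.current_force())
manip.move_l(TG+[0,0,.15],max_speed=.2)
p=tcp_for_leg(in_eye(.002,-.055))
manip.move_ptp(p+[0,0,.10],Rt(YAW))
manip.dwell(.2)
print(manip.current_ee_pos(),manip.current_force(),manip.current_time(),manip.current_grip_width())
img,W=cloud("wrist"); np.save("wc.npy",W); save(img,"wc")
E
```

```text
0.0028720976803601733 [-0.13040655  0.35305156 -0.21571732]
[0.52248778 0.06746991 0.13196152] [-0.16136017 -0.59444392 -0.14138114] 9.5917 0.0016753760076128495
```

View pics/wc.png

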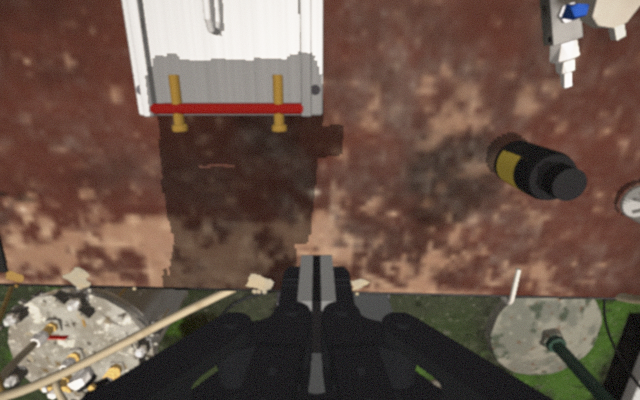

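The grip missed: the picture shows the jaws shut and empty. I'll go back and look at the hook.

```bash
python3 - <<'E'
from h import *
R=Rt(HY)
manip.set_gripper(1,60)
manip.move_ptp([.50,.411,.30],R)
img,W=cloud("wrist"); np.save("wd.npy",W)
img2,W2=cloud("side"); np.save("sd.npy",W2)
save(np.vstack([img[:300],cv2.resize(img2[90:240,280:480],(640,300*640//400*200//320))[:300]]),"wd")
print(TG,manip.current_ee_pos(),manip.current_time(), manip.look_for("wrist","hook_grip"))
E
```

```text
[0.51270074 0.4109485  0.005     ] [0.50045192 0.40989124 0.29939619] 11.9583 [{'at': [0.542, 0.4102, 0.0232], 'confidence': 0.9}]
```

View pics/wd.png

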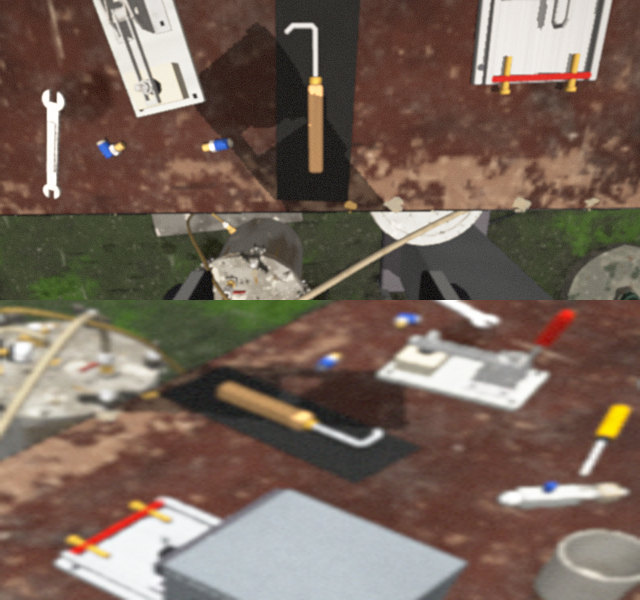

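```bash
python3 - <<'E'
from h import *
f=lambda x:np.round(np.array(x,float),4).tolist()
for n in["wb","wd","side","sd"]:
    B=np.load(n+".npy");h=B[...,2]
    m=(h>.022)&(h<.04)&(B[...,0]>.42)&(B[...,0]<.7)&(B[...,1]>.36)&(B[...,1]<.48)
    P=B[m];p=np.polyfit(P[:,0],P[:,1],1)
    print(n,len(P),"axis",f(p),f(np.percentile(P,[1,50,99],0)))
    m=(h>.009)&(B[...,0]>.585)&(h<.03)&(B[...,0]<.68)&(B[...,1]>.36)&(B[...,1]<.48);P=B[m]
    print("  rod",f(np.percentile(P,[1,50,99],0)))
E
```

```text
wb 1093 axis [-0.0107, 0.4164] [[0.4685, 0.4011, 0.0225], [0.5238, 0.4111, 0.0269], [0.5809, 0.4189, 0.0292]]
  rod [[0.5864, 0.408, 0.015], [0.6328, 0.4121, 0.0178], [0.6438, 0.4443, 0.0202]]
wd 1264 axis [-0.0077, 0.4135] [[0.4683, 0.4012, 0.0224], [0.5249, 0.4094, 0.0268], [0.5812, 0.4182, 0.0291]]
  rod [[0.5859, 0.4064, 0.0148], [0.631, 0.4111, 0.0177], [0.6431, 0.4428, 0.02]]
side 170 axis [-0.0014, 0.4091] [[0.469, 0.3995, 0.0221], [0.5257, 0.4076, 0.0267], [0.5826, 0.4198, 0.0309]]
  rod [[0.5856, 0.4064, 0.0134], [0.6264, 0.4107, 0.0176], [0.6435, 0.4406, 0.0216]]
sd 174 axis [0.0003, 0.4077] [[0.4685, 0.3996, 0.0222], [0.5242, 0.4067, 0.0266], [0.5816, 0.419, 0.0315]]
  rod [[0.5868, 0.406, 0.0128], [0.6266, 0.4106, 0.0175], [0.6431, 0.4421, 0.0205]]
```

```bash
sed -i 's/^HG=.*/HG=np.array([.5279,.4097,.015]); OFF=.015; HY=-.0085/' h.py; python3 - <<'E'
from h import *
R=Rt(HY)
manip.move_ptp(TG+[0,0,.06],R)
manip.move_l(TG,max_speed=.12)
print(manip.current_ee_pos(),manip.current_force(),manip.current_grip_width())
for o in(.4,.25,.15,0):
    manip.set_gripper(o,60)
    print(o,manip.current_time(),manip.current_grip_width(),manip.current_force(),manip.current_ee_pos())
img,W=cloud("wrist"); np.save("we.npy",W)
img2,W2=cloud("side"); save(np.vstack([img,cv2.resize(img2[100:200,320:480],(640,400))])[:, :],"we0")
im=cv2.imread("pics/we0.png"); cv2.imwrite("pics/we.png",cv2.resize(im,(480,600)))
E
```

```text
[0.51338856 0.41021066 0.00582852] [0.30864216 0.10665647 0.62691357] 0.9978882561068673
0.4 14.1417 0.4014000733036942 [ 0.42801191  0.69743933 -0.27825912] [0.51293325 0.40985    0.00507831]
0.25 14.425 0.24706866521861076 [-0.13413263  1.35524746  0.37849954] [0.5128805  0.4098014  0.00494283]
0.15 14.675 0.15066378627445995 [ 0.18964808 -0.00989733 -0.44754711] [0.51292592 0.40983333 0.00500552]
0 14.9583 -0.0018341252874401416 [-9.25018132e-01 -7.79930566e-01  6.09191538e-04] [0.51291126 0.40983408 0.00501643]
```

View pics/we.png

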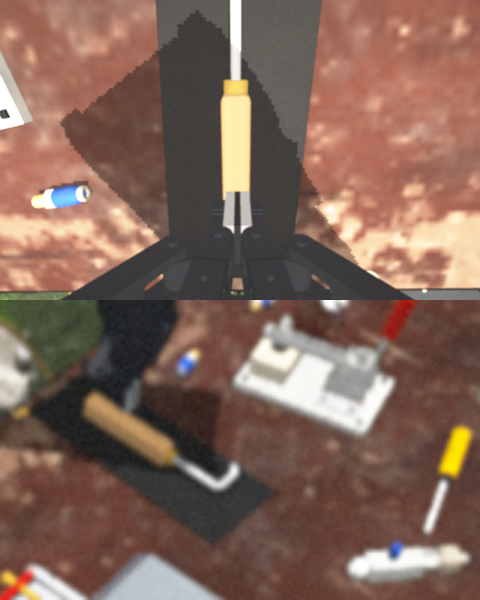

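The wrist view shows the shut finger tips around (237,210), lined up with the handle, while the side view shows the handle whole. So the tips may be higher than the reported TCP. I'll check the depth data.

```bash
python3 - <<'E'
from h import *
W=np.load("we.npy")
for y in range(230,330,6): print(y,[tuple((1e3*W[y,x]).round().tolist()) for x in(296,306,312,322,330,340)])
E
```

```text
230 [(517.0, 420.0, 3.0), (528.0, 414.0, 28.0), (528.0, 411.0, 28.0), (527.0, 406.0, 27.0), (527.0, 402.0, 27.0), (517.0, 396.0, 4.0)]
236 [(513.0, 420.0, 2.0), (524.0, 414.0, 28.0), (524.0, 411.0, 27.0), (524.0, 406.0, 27.0), (523.0, 402.0, 26.0), (513.0, 396.0, 4.0)]
242 [(509.0, 420.0, 3.0), (521.0, 414.0, 27.0), (521.0, 411.0, 27.0), (521.0, 406.0, 28.0), (521.0, 402.0, 27.0), (509.0, 396.0, 3.0)]
248 [(506.0, 421.0, 3.0), (517.0, 414.0, 27.0), (518.0, 411.0, 28.0), (517.0, 406.0, 26.0), (517.0, 402.0, 27.0), (506.0, 396.0, 4.0)]
254 [(502.0, 421.0, 3.0), (515.0, 414.0, 27.0), (515.0, 411.0, 28.0), (514.0, 406.0, 27.0), (514.0, 402.0, 27.0), (502.0, 396.0, 3.0)]
260 [(498.0, 421.0, 3.0), (524.0, 413.0, 51.0), (524.0, 411.0, 51.0), (524.0, 407.0, 51.0), (524.0, 403.0, 51.0), (498.0, 396.0, 3.0)]
266 [(520.0, 418.0, 49.0), (524.0, 413.0, 57.0), (524.0, 411.0, 56.0), (523.0, 407.0, 55.0), (524.0, 404.0, 56.0), (520.0, 399.0, 49.0)]
272 [(520.0, 418.0, 53.0), (524.0, 413.0, 61.0), (524.0, 411.0, 60.0), (524.0, 407.0, 61.0), (524.0, 404.0, 61.0), (519.0, 399.0, 53.0)]
278 [(520.0, 417
[... 516 characters left out ...]
, 400.0, 72.0)]
302 [(525.0, 416.0, 82.0), (523.0, 413.0, 79.0), (524.0, 411.0, 81.0), (523.0, 407.0, 80.0), (523.0, 404.0, 79.0), (525.0, 401.0, 82.0)]
308 [(526.0, 416.0, 87.0), (525.0, 412.0, 86.0), (521.0, 411.0, 80.0), (521.0, 407.0, 80.0), (525.0, 405.0, 86.0), (526.0, 402.0, 87.0)]
314 [(525.0, 415.0, 89.0), (525.0, 412.0, 88.0), (519.0, 411.0, 81.0), (519.0, 407.0, 81.0), (524.0, 405.0, 88.0), (526.0, 402.0, 90.0)]
320 [(525.0, 415.0, 92.0), (525.0, 412.0, 92.0), (516.0, 411.0, 79.0), (520.0, 407.0, 85.0), (525.0, 405.0, 91.0), (525.0, 402.0, 91.0)]
326 [(526.0, 415.0, 95.0), (525.0, 412.0, 95.0), (514.0, 411.0, 80.0), (520.0, 407.0, 88.0), (525.0, 405.0, 95.0), (525.0, 402.0, 94.0)]
```

The shut finger tips actually sit about 44 mm above the reported TCP: they read z≈0.049 with the TCP reported at 0.005. Sideways they are right. This disagrees with the stated tool frame, so I'll trust the measurement and go lower while watching the force.

```bash
python3 - <<'E'
from h import *
manip.set_gripper(.45,60)
for z in(-.015,-.028,-.037):
    manip.move_l([TG[0],TG[1],z],max_speed=.06); F=manip.current_force(); print(z,F.round(1) if hasattr(F,'round') else F)
    if abs(F[2])>4: break
for o in(.3,0):
    manip.set_gripper(o,60)
    print(o,manip.current_time(),manip.current_grip_width(),manip.current_force(),manip.current_ee_pos())
img,W=cloud("wrist"); np.save("wf.npy",W); save(img,"wf")
for y in range(230,330,8): print(y,[tuple((1e3*W[y,x]).round().tolist()) for x in(286,292,298,312,322,338,344,350)])
E
```

```text
-0.015 [-0.3 -0.   0.5]
-0.028 [-0.5  0.3 -1. ]
-0.037 [-3.7 -2.3 18.6]
0.3 16.9417 0.3071137364685985 [-1.95742924 -3.04053436 23.71124343] [ 0.51510388  0.41102846 -0.03403368]
0 17.1667 0.20076978927894706 [-1.94944329 -3.33523394 27.82686631] [ 0.51543798  0.41130879 -0.03356765]
230 [(536.0, 423.0, 3.0), (536.0, 421.0, 3.0), (546.0, 417.0, 27.0), (546.0, 412.0, 28.0), (546.0, 408.0, 26.0), (546.0, 402.0, 27.0), (536.0, 398.0, 3.0), (536.0, 396.0, 4.0)]
238 [(532.0, 424.0, 3.0), (532.0, 421.0, 3.0), (543.0, 417.0, 27.0), (543.0, 412.0, 27.0), (543.0, 408.0, 27.0), (543.0, 402.0, 27.0), (532.0, 398.0, 3.0), (532.0, 396.0, 3.0)]
246 [(528.0, 424.0, 2.0), (528.0, 421.0, 3.0), (540.0, 417.0, 27.0), (540.0, 412.0, 27.0), (540.0, 408.0, 27.0), (539.0, 402.0, 26.0), (528.0, 398.0, 4.0), (528.0, 396.0, 3.0)]
254 [(525.0, 424.0, 4.0), (525.0, 421.0, 4.0), (536.0, 417.0, 27.0), (537.0, 412.0, 28.0), (537.0, 408.0, 27.0), (536.0, 402.0, 25.0), (524.0, 398.0, 3.0), (524.0, 396.0, 3.0)]
262 [(527.0, 423.0, 15.0), (526.0, 420.0, 14.0), (533.0, 417.0, 27.0), (533.0, 412.0, 27.0), (534.0, 408.0,
[... 821 characters left out ...]
0), (525.0, 419.0, 40.0), (515.0, 418.0, 26.0), (516.0, 412.0, 27.0), (516.0, 408.0, 27.0), (514.0, 402.0, 25.0), (526.0, 401.0, 41.0), (526.0, 399.0, 41.0)]
310 [(522.0, 421.0, 41.0), (522.0, 419.0, 41.0), (512.0, 418.0, 26.0), (512.0, 412.0, 27.0), (512.0, 408.0, 26.0), (512.0, 402.0, 26.0), (522.0, 401.0, 41.0), (527.0, 399.0, 47.0)]
318 [(522.0, 420.0, 45.0), (519.0, 419.0, 41.0), (508.0, 418.0, 26.0), (508.0, 412.0, 27.0), (509.0, 408.0, 27.0), (508.0, 402.0, 27.0), (518.0, 401.0, 41.0), (527.0, 400.0, 52.0)]
326 [(521.0, 420.0, 48.0), (515.0, 419.0, 41.0), (503.0, 418.0, 25.0), (505.0, 412.0, 28.0), (504.0, 408.0, 27.0), (506.0, 402.0, 29.0), (515.0, 401.0, 41.0), (527.0, 400.0, 56.0)]
```

Gripped at width 0.20 (17 mm), with the tips touching the mat. The arm yields about 8 N/mm, which will help when pulling. Now I'll lift and go to the place in front of the eye.

```bash
sed -i 's/OFF=.015; HY/OFF=.0126; DZ=.0486; HY/; s/np.array(\[0,0,.010\])/np.array([0,0,DZ])/; s/ OFF=.015  .*//' h.py; grep -n "HG=\|OFF" h.py
python3 - <<'E'
from h import *
p0=np.array(manip.current_ee_pos())
manip.move_l(p0+[0,0,.12],max_speed=.15)
print(manip.current_grip_width())
p=tcp_for_leg(in_eye(.002,-.055))
manip.move_ptp(p+[0,0,.06],Rt(YAW))
manip.dwell(.2)
print(p,manip.current_ee_pos(),manip.current_force(),manip.current_time(),manip.current_grip_width())
img,W=cloud("wrist"); np.save("wg.npy",W); save(img,"wg")
img,W=cloud("side"); np.save("sg.npy",W); save(img,"sg")
E
```

```text
15:HG=np.array([.5279,.4097,.015]); OFF=.0126; DZ=.0486; HY=-.0085
16:TG=np.array([HG[0]-OFF*np.cos(HY),HG[1]-OFF*np.sin(HY),.005])
19:    return np.array(p)-ex*(.115+OFF)-ey*.015-np.array([0,0,DZ])
0.19562568814145942
[ 0.52476225  0.06675843 -0.0066    ] [0.52493335 0.06751884 0.0534008 ] [-0.71265052  0.55160059 -0.54774509] 19.7 0.1912372508586709
```

View pics/wg.png

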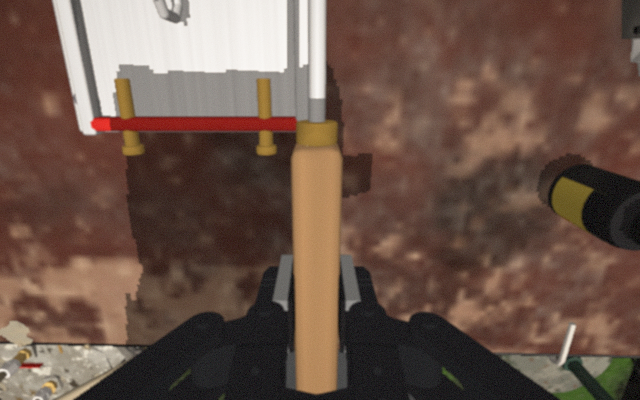

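The hook is held squarely (handle (318,260), rod up at (317,50)), and the eye shows at (170,10). I'll measure the hook's tilt in the hand.

```bash
python3 - <<'E'
from h import *
f=lambda x:np.round(np.array(x,float),4).tolist()
W=np.load("wg.npy")
for r in list(range(0,120,20))+list(range(126,380,25)):
    row=W[r]; m=(row[:,2]>.075)&(row[:,2]<.14)&(np.abs(np.arange(640)-318)<30)
    print(r,f(np.median(row[m],0)) if m.any() else None,m.sum(),f([row[m][:,1].min(),row[m][:,1].max()]) if m.any() else"")
S=np.load("sg.npy")
m=(S[...,2]>.08)&(S[...,2]<.13)&(S[...,0]>.54)&(S[...,0]<.67)&(S[...,1]>.04)&(S[...,1]<.14)
P=S[m];print(len(P));v,u=np.nonzero(m);print(u.min(),u.max(),v.min(),v.max())
print(f(P[P[:,0]>.585][::8]))
# eye re-measure (wg)
m=(W[...,2]>.045)&(W[...,2]<.065)&(W[...,1]>.12)&(W[...,1]<.16)&(W[...,0]>.6); P=W[m];print("eye",len(P),f(np.percentile(P,[2,50,98],0)))
m=(S[...,2]>.045)&(S[...,2]<.065)&(S[...,1]>.12)&(S[...,1]<.16)&(S[...,0]>.6)&(S[...,0]<.66); P=S[m];print("eye side",len(P),f(np.percentile(P,[2,50,98],0)))
E
```

```text
0 [0.6314, 0.0696, 0.1042] 19 [0.0666, 0.0725]
20 [0.6256, 0.0696, 0.1042] 18 [0.0668, 0.0723]
40 [0.6197, 0.0694, 0.1042] 18 [0.0665, 0.0722]
60 [0.6136, 0.0692, 0.1045] 18 [0.0664, 0.0721]
80 [0.6072, 0.0689, 0.1043] 17 [0.0661, 0.0716]
100 [0.6006, 0.0687, 0.1042] 17 [0.0659, 0.0715]
126 [0.5923, 0.0686, 0.1083] 42 [0.0613, 0.076]
151 [0.5844, 0.0683, 0.1121] 47 [0.0595, 0.0762]
176 [0.576, 0.068, 0.1138] 51 [0.0592, 0.0768]
201 [0.567, 0.068, 0.1139] 50 [0.059, 0.0767]
226 [0.5575, 0.0677, 0.114] 48 [0.059, 0.0763]
251 [0.5475, 0.0674, 0.1139] 48 [0.0584, 0.0763]
276 [0.537, 0.0666, 0.1137] 59 [0.0554, 0.0776]
301 [0.5262, 0.0662, 0.1143] 59 [0.0567, 0.0766]
326 [0.5148, 0.0659, 0.1144] 59 [0.0568, 0.0764]
351 [0.5027, 0.0656, 0.1147] 55 [0.0563, 0.0765]
376 [0.4894, 0.0654, 0.1142] 42 [0.0563, 0.0746]
261
283 325 189 216
[[0.5854, 0.0731, 0.1122], [0.5919, 0.0667, 0.112], [0.5931, 0.0719, 0.1036], [0.5921, 0.0624, 0.1037], [0.6034, 0.0687, 0.1039], [0.645, 0.1011, 0.1064], [0.6482, 0.1013, 0.1051], [0.6179, 0.0681, 0.1013], [0.6249, 0.0683, 0.1038], [0.6319, 0.0682, 0.1066], [0.6372, 0.0733, 0.102], [0.6467, 0.0776, 0.1027], [0.6475, 0.0733, 0.1037], [0.6521, 0.0756, 0.1015]]
eye 251 [[0.6318, 0.1371, 0.0455], [0.6352, 0.1387, 0.0522], [0.6383, 0.1417, 0.0563]]
eye side 15 [[0.6327, 0.1379, 0.0495], [0.6426, 0.1396, 0.056], [0.6552, 0.1425, 0.0582]]
```

The hook is level and its yaw is right. The rod centre is at z 0.101 against 0.102 wanted. Going in.

```bash
python3 - <<'E'
from h import *
manip.move_l(tcp_for_leg(in_eye(.001,-.055,.001)),max_speed=.1)
manip.dwell(.1); F0=np.array(manip.current_force()); print("F0",F0.round(2),manip.current_ee_pos())
for y in(-.03,-.015,.002):
    manip.move_l(tcp_for_leg(in_eye(.001,y,.001)),max_speed=.06)
    F=np.array(manip.current_force())-F0; print(y,F.round(2))
    if np.linalg.norm(F)>4: break
manip.dwell(.2)
print(manip.current_ee_pos(),manip.current_time(),(np.array(manip.current_force())-F0).round(2)); np.save("F0.npy",F0)
img,W=cloud("wrist"); img2,W2=cloud("side"); np.save("sh.npy",W2)
save(np.vstack([img[:200],cv2.resize(img2[160:260,270:430],(640,400))]),"wh")
E
```

```text
F0 [ 0.6  -0.35 -0.46] [ 0.5242601   0.0667588  -0.00494615]
-0.03 [-1.02 -0.31 -0.81]
-0.015 [-0.13  1.72 -0.55]
0.002 [-0.99 -0.08 -0.78]
[ 0.52228964  0.12355308 -0.00559864] 22.2417 [-0.93  0.11 -0.83]
```

View pics/wh.png

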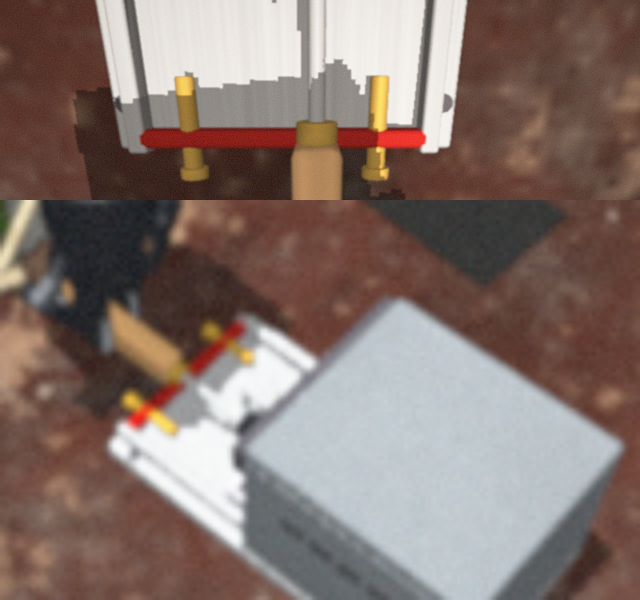

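Both views fit the leg being in the eye: small forces, and the rod passes over the bar to the right of the eye. The screws look to stand out roughly 20–25 mm. Now I'll pull in small force-watched steps.

```bash
cat > pull.py <<'E'
from h import *
F0=np.load("F0.npy"); ex=np.array([np.cos(YAW),np.sin(YAW),0])
p0=tcp_for_leg(in_eye(.001,.002,.001)); s=0.; log=[]
def force():
    return np.mean([np.array(manip.current_force())-F0 for _ in range(3)],0)@ex
def go(s,v=.03): manip.move_l(p0-ex*s,max_speed=v); return force()
t0=manip.current_time()
drag=[]
while s<.095:
    s+=.0015 if s<.052 else .0005
    f=go(s); act=(p0-np.array(manip.current_ee_pos()))@ex
    log.append((round(s*1e3,1),round(act*1e3,1),round(f,1),round(manip.current_time()-t0,2)))
    base=np.median(drag[-8:]) if len(drag)>4 else 4
    if s>.02: drag.append(f)
    if f>max(base+3.5,7.5): break
print(log[::6],log[-6:])
np.save("s.npy",s)
E
python3 pull.py
```

```text
[(1.5, np.float64(1.6), np.float64(-0.8), 0.25), (10.5, np.float64(10.5), np.float64(0.7), 1.75), (19.5, np.float64(19.6), np.float64(0.9), 3.25), (28.5, np.float64(28.6), np.float64(0.7), 4.75), (37.5, np.float64(37.7), np.float64(0.4), 6.25), (46.5, np.float64(46.7), np.float64(0.6), 7.75), (53.5, np.float64(53.5), np.float64(1.2), 9.25), (56.5, np.float64(56.5), np.float64(1.6), 10.75), (59.5, np.float64(59.6), np.float64(1.2), 12.25), (62.5, np.float64(62.6), np.float64(0.6), 13.75), (65.5, np.float64(65.6), np.float64(1.8), 15.25), (68.5, np.float64(68.4), np.float64(2.0), 16.75)] [(68.0, np.float64(68.0), np.float64(1.2), 16.5), (68.5, np.float64(68.4), np.float64(2.0), 16.75), (69.0, np.float64(68.7), np.float64(4.1), 17.0), (69.5, np.float64(68.8), np.float64(5.9), 17.25), (70.0, np.float64(68.8), np.float64(7.2), 17.5), (70.5, np.float64(68.9), np.float64(8.5), 17.75)]
```

```bash
cat > hold.py <<'E'
import re
exec(open("pull.py").read().split("t0=manip")[0])
s=float(np.load("s.npy")); f=force()
while f<10.6: s+=.0004; f=go(s)
print(s,f,[round(force(),1) for _ in range(1)])
for _ in range(5): manip.dwell(.22); print(round(force(),1),end=" ")
np.save("s.npy",s)
print(manip.current_ee_pos(),manip.current_time())
img,W=cloud("wrist"); np.save("wi.npy",W); img2,S=cloud("side"); np.save("si.npy",S)
save(np.vstack([img[:200],cv2.resize(img2[160:260,270:430],(640,400))]),"wi")
E
python3 hold.py
```

```text
0.07130000000000003 12.738393126442404 [np.float64(12.7)]
11.1 11.8 12.4 11.4 11.9 [ 0.45335419  0.12209758 -0.00508092] 41.675
```

View pics/wi.png

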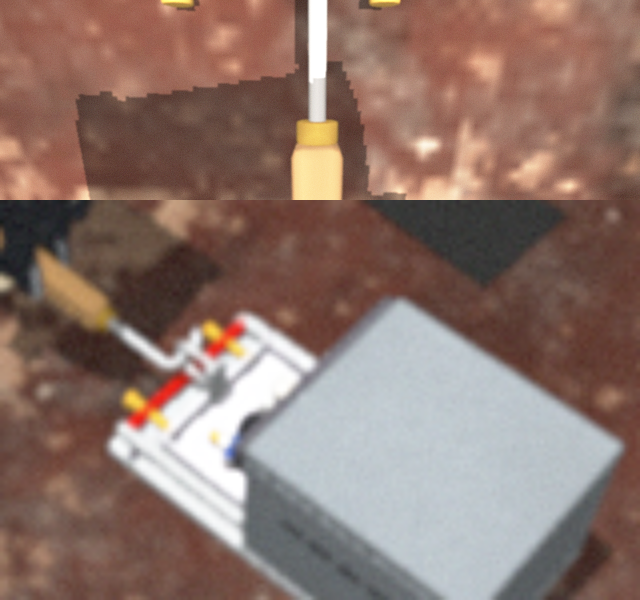

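The side view shows the tray out with its front wall at the screw ends, the leg in the eye at (190,355), and a pull of about 11–12.7 N held for over a second. Now I'll unhook and put the tool back.

```bash
cat > back.py <<'E'
exec(open("pull.py").read().split("t0=manip")[0])
s=float(np.load("s.npy")); ey=np.array([-ex[1],ex[0],0])
go(s-.0135,.05); fv=lambda:(np.array(manip.current_force())-F0).round(1)
print("relaxed",fv())
q=p0-ex*(s-.0135)
for d in(.012,.03,.06):
    manip.move_l(q-ey*d,max_speed=.06); print(d,fv())
q=q-ey*.06
manip.move_l(q+[0,0,.12],max_speed=.2)
T=np.array([HG[0]-OFF,HG[1]+.003,-.0325])
manip.move_ptp(T+[0,0,.10],Rt(HY))
manip.move_l(T+[0,0,.012],max_speed=.15)
for dz in(.006,.003,.0015,0):
    manip.move_l(T+[0,0,dz],max_speed=.03); F=fv(); print(dz,F)
    if F[2]>4: break
manip.set_gripper(.5); print(manip.current_grip_width(),fv())
manip.move_l(T+[0,0,.15],max_speed=.2)
manip.move_ptp([.46,.411,.30],Rt(HY))
img,W=cloud("wrist"); np.save("wj.npy",W); img2,S=cloud("side")
save(np.vstack([img[:300],cv2.resize(img2[120:260,270:470],(640,448))[:300]]),"wj")
f=lambda x:np.round(np.array(x,float),4).tolist()
B=W;h=B[...,2]
m=(h>.022)&(h<.05)&(B[...,0]>.42)&(B[...,0]<.7)&(B[...,1]>.36)&(B[...,1]<.48);P=B[m]
print(len(P),f(np.percentile(P,[1,50,99],0)),"z slope",f(np.polyfit(P[:,0],P[:,2],1)))
print(manip.current_time())
E
python3 back.py
```

```text
relaxed [-0.6 -0.4 -1. ]
0.012 [-0.6  0.1 -2. ]
0.03 [-0.8  0.  -0.2]
0.06 [-1.   0.6 -0.6]
0.006 [-1.   0.5 -0.9]
0.003 [-0.5  0.2 -1.4]
0.0015 [-0.5  0.5 -0.8]
0 [ 0.2  0.3 -0.4]
0.4995835118125395 [-1.6  0.   0.5]
1422 [[0.4689, 0.4027, 0.0225], [0.5244, 0.4113, 0.0268], [0.5799, 0.4204, 0.0292]] z slope [-0.0021, 0.0277]
49.7167
```

View pics/wj.png

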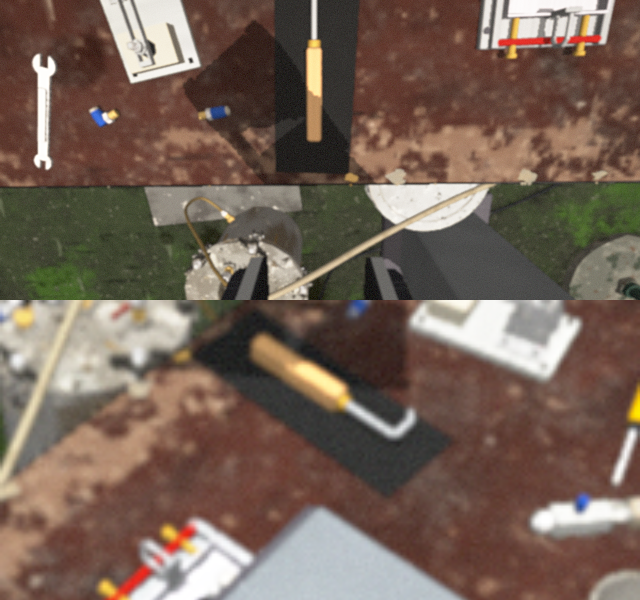

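The hook lies flat on the mat, with the handle at (314,90) in the upper half and the whole hook visible in the lower. The tray is still out, with its eye over the red bar at (560,35). Handing in.

```bash
python3 - <<'E'
from h import *
S=np.load("si.npy"); manip.grab_frame("scene")
for n in["cured_valve","cured_fitting"]: print(n,[(np.round(r["at"],3).tolist(),round(r["confidence"],2)) for r in manip.look_for("scene",n)[:2]])
manip.sign_off(); print(manip.current_time())
E
```

```text
cured_valve [([0.641, 0.173, 0.034], 0.49)]
cured_fitting [([0.736, 0.208, 0.081], 0.72), ([0.649, 0.12, 0.028], 0.54)]
the job is handed in; nothing more can be done
the job is handed in; nothing more can be done
```

The job is handed in at about 50 s of the 70 s limit. The hook is back on the mat and the tray is out at its stops; the sign-off gave no verdict.

**Grip:** The first two tries at the hook closed on air. The wrist depth showed the fingertips about 40 mm higher than the tool frame says, so I went by the measurement. On the third try the fingers touched the mat at about 28 N while closing, with the handle gripped firmly. I had planned a much lighter contact.

**Pull:** The tray met the screws after about 57 mm of travel, so they stand out roughly 22 mm. I held it there at 11 to 12.7 N for just over a second. The drag force read only 1 to 2 N against the stated 2 to 5 N, probably because the force zero was off by about 1 N. The true pull may therefore have been about 1 N higher.

**Last checks:**
- **Hook:** It unhooked without resistance and lies level on the mat, with the handle top at 27 mm, the same as at the start. The gripper is well clear of it.
- **Tray:** The last pictures show it still out at the screws, with the eye over the red bar.
- **Cured parts:** The networks place both parts in the tray, but with only about 0.5 confidence. A stronger reading for the fitting, at oven height, looks false.
- **Bottle and cup:** I did not measure them again afterwards. No motion went near them.

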